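Feed a dry clay offcut under the scrap bin's dust flap

TASK

Clear the bone-dry clay offcut from the feed tray into the scrap bin: hold the orange dust flap fully open by pressing its yellow lever down with one fingertip, and meanwhile gently push the offcut along the tray under the flap with the other until it drops inside; then let the flap spring shut and draw the hand away. The offcut is brittle and must not be squeezed or lifted, nor shoved against the flap or caught by it; leave everything else standing where it is.

Things in the scene. Friction and masses are not known exactly. Their poses are not given: they have to be found in the camera images.
- scrap_bin: Fixed grey chest with steel top, 120 mm high; x -185 to +150, y -120 to +105 mm. Origin on the table below the flap's hinge; x points the way scrap is pushed in, y to the lever side, z up. Its top at x below 0 is the feed tray: guide strips 6 mm high, inner faces at y = +-46 mm. A clear hood 73 mm high covers x -6 to 150, y -49 to 49 mm. Extraction stub at x 105, y -83 mm, 50 mm high.
- mouth (a point): Middle of the hood's mouth, on the tray's surface straight below the flap's hinge (bin x 0, y 0, 120 mm above the table). The mouth is 92 mm wide and 55 mm high and faces the tray (the bin's -x).
- tray_edge (a point): Middle of the tray's far edge, 8 mm inside the mouth, at tray height. Beyond it, under the hood, a shaft 137 mm long and 92 mm wide drops 112 mm to the bin's floor (8 mm above the table): what is pushed half its length past this edge tips over and falls in.
- flap (a joint): Angle (rad) of the orange flap: 0 shut, 0.87 fully open at its stop. It hangs from a shaft along the bin's y, 55 mm above point mouth, is 61 mm long, 86 mm wide and swings inwards and up; a spring (0.2 to 0.4 N m) shuts it when let go. A yellow lever on the same shaft, outside the hood on the +y side, opens it when pressed down.
- flap_edge (a point): Middle of the flap's lower edge. Shut, the flap leans 22 degrees inwards, this point 23 mm inside the mouth and about level with the tray; fully open it is 58 mm inside and 36 mm above the tray.
- lever_mid (a point): Middle of the upper face of the yellow lever, a flat bar 130 x 36 x 5 mm centred on bin y = +73 mm (edges 55 and 91). Flap shut: it slopes 50 degrees, high end towards the robot. Flap fully open: its upper face is level, 10 mm above the tray, from bin x -150 to -20 mm, alongside the tray. Full press: about 3 N at the far end, 10 N at 40 mm from the hinge line.
- lever_end (a point): Middle of the upper edge at the lever's far end. Flap shut: bin x -131 mm, 141 mm above the tray; fully open: bin x -150 mm, 10 mm above the tray. (With the flap shut the near end is at bin x -47 mm, 41 mm above the tray.)
- offcut: Loose terracotta-coloured bar of bone-dry clay, hard and brittle, 90 mm long (its x), 45 mm wide (its y), 18 mm high, about 130 g, lying on the feed tray roughly along the bin's x. Origin: centre of its underside.
- rib: Bystander: flat wooden modelling rib, 86 x 36 x 7 mm, lying on the bin's top on the side away from the lever. Origin: centre of its underside.
- test_cup: Bystander: small pale fired cup, 44 mm wide, 40 mm high, standing on the bin's top on the side away from the lever. Origin: centre of its underside.
- cup_near: Bystander: clear yellow plastic cup, 72 mm wide, 105 mm high, on the table beside the bin. Origin: centre of its underside.
- cup_far: Bystander: another clear yellow plastic cup, 72 mm wide, 105 mm high, on the table. Origin: centre of its underside.
- bottle: Bystander: glass bottle, 62 mm wide, 210 mm high, on the table. Origin: centre of its underside.
- knife: Bystander: palette knife with red handle, 240 mm long, lying on the table beside the bin on the lever side. Origin: under its middle.
- spoon: Bystander: white plastic spoon, 190 mm long, lying on the table. Origin: under its middle.
- head: Bystander: small clay head on a neck, 76 mm wide, 96 mm high, on the table. Origin: centre of its underside.

How it is judged (in metres and radians):
On the way, in this order (a step that is already met when the one before it is completed fails the run):
1. the flap is held wide open (at least 0.7 rad) while the offcut still lies on the tray outside it (value of joint flap above 0.7 rad and x of offcut in the frame of scrap_bin below -0.03 m), for 0.2 s.
2. the offcut passes under the flap while the flap is still held open (at least 0.6 rad) (value of joint flap above 0.6 rad and x of offcut in the frame of scrap_bin above -0.005 m), for 0.05 s.
At the end, for the whole second after the job is handed in: The offcut lies at rest down inside the bin under the hood (its underside's centre at least 40 mm below the tray), the flap is shut (within 0.08 rad), and every bystander is within 25 mm of where it stood (x of offcut in the frame of scrap_bin between 0.005 and 0.15 m and y of offcut in the frame of scrap_bin between -0.05 and 0.05 m and z of offcut in the frame of scrap_bin below 0.08 m and linear speed of offcut below 0.02 m/s and value of joint flap below 0.08 rad and distance of each of rib, test_cup, cup_near, cup_far, bottle, knife, spoon, head from where it was at the start of the episode below 0.025 m); the robot touches nothing.
It fails at once if the flap or its lever presses on the offcut with more than 2 N (contact force between flap and offcut above 2 N).
It fails at once if the offcut is lifted more than 20 mm off the tray (z of offcut in the frame of scrap_bin above 0.14 m).
It fails at once if the offcut is squeezed or shoved with more than 20 N (contact force between the fingers and offcut above 20 N).
It fails at once if a bystander is knocked more than 25 mm away (distance of any of rib, test_cup, cup_near, cup_far, bottle, knife, spoon, head from where it was at the start of the episode above 0.025 m).
It also fails if it takes over 45 s, if anything falls off the work surface, if the arm or the gripper's body presses on something with over 40 N, if the wrist force passes 120 N, or if a joint passes its speed limit or range.

ROBOT

A 7-joint arm with a two-finger parallel gripper is mounted at the origin on the work surface. World frame = base frame: x ahead of the robot, y to its left, z up, the work surface at z = 0. Lengths are in mm, angles in rad, forces in N, time in s.
With the tool pointing down it reaches from about 400 to 875 mm from the base axis. Payload 4.4 kg.
Tool frame: the origin (TCP) lies at the very end of the fingers, on their centre line; the grasp point (between the pads) lies 19 mm behind it; z points along the fingers, y is the direction in which the jaws open and shut (so a half turn about z gives the same grasp; the last joint's range is limited). The gripper opens to 85 mm and grips with 20 to 120 N. Pads are 22 mm wide; open, the fingers measure 114 mm over their backs; the gripper's body (76 mm by 85 mm) begins 54 mm behind the grasp point. The pads swing forward as they close: fully open they stand 13 mm farther back than shut.
Start: joints at [-0.066, 0.628, 0.038, 1.517, -0.027, 0.996, -0.02], TCP at [650.014, 0.027, 231.313] pointing down, gripper open.
Joint ranges: [-3.06, 3.06], [-0.37, 2.12], [-1.25, 1.32], [0.18, 2.47], [-1.1, 4.24], [0.23, 1.98], [-2.94, 2.94]. Speed limits (rad/s): [2.57, 2.57, 3.14, 3.14, 3.14, 3.14, 3.14].

INTERFACE

Orientations are given as [roll, pitch, yaw] about the fixed x, y, z axes, in that order (R = Rz(yaw) Ry(pitch) Rx(roll)).
In Python, from cell import read_state, get_image, calibration, finish_job gives the robot as it stands. The module is installed in compiled form; this text tells all that it offers.
- The arm moves only by the tool apply_moves, never from a script. Its argument "increments" is a list of rows, each an object of numbers: "tx", "ty", "tz": the shift along the world's x, y, z in m; "rx", "ry", "rz": the turn, a rotation vector about the world's x, y, z in units of 5 degrees (1.0 is 5 degrees); "claw": the finger opening in m, from 0 to 0.0854. In form: [{"tx": .., "ty": .., "tz": .., "rx": .., "ry": .., "rz": .., "claw": ..}, ...]. A call has 1 to 12 rows; each row is the pose to reach, as a shift and turn from the pose commanded when the call began; what a row does not reach only later rows make up. A row lasts 1/10 s, in which the tool goes at most 50 mm and 8.59 degrees, less where a joint would pass 70% of its speed; a pose out of reach is approached as far as the arm can. A call with a gripper value outside its range is refused whole. The fingers move at their own pace and stop on an object; the grip force is fixed at half the most. Time passes only in rows, so rows that repeat a pose let the fingers close. It gives the time, the measured TCP pose, the force and the opening at its end, in the units of the state.
- read_state(): the state, without advancing time (a new reading comes with each control period).
- get_image(name): name is "scene" or "side" or "wrist"; returns the picture (420x560x3 uint8, red, green, blue); there is no depth.
- calibration(name): a dict with "camera_matrix" (3x3 intrinsics, pixels), "origin" and "attitude" of the camera in the world. Camera axes: x right, y up, looking along -z (the intrinsics and any distortion apply to the point x, -y, -z); pixel columns grow to the right and rows downward; lengths in mm; the calibration is good to about 2 mm. The wrist camera is an equidistant fisheye: a pixel r from the principal point sees the ray r / f radians off the axis. A picture is of the moment at which its call begins: read the wrist's pose just before it. calibration takes no time and is no camera call; for the wrist camera it gives the pose at the moment of the call.
- finish_job(): hands the job in, once; it reports no verdict.
The state is a dict: "clock": time; "qpos": joint angles; "qd": joint speeds; "tau": joint torques, N m; "eef_pos": TCP position; "tool_rot": TCP orientation; "force": force on the tool from outside, world axes, zero at the start; "torque": the same for the moment, N m; "width": finger opening in mm.
Only numpy, scipy, OpenCV 4.12 (cv2) and the standard library are available. Lean on these libraries where they do the work, as an engineer would, in place of code of your own. Each camera call takes 0.05 s, during which the arm holds its last target. There are 200 camera calls.

## Working session

There is one attempt and no reset: what is moved stays moved. The work goes in short steps, Python scripts to look and compute and a tool call to move; the robot and the scene stay as the last step left them, time stands still between calls to the robot, and variables do not carry over. Pictures are saved under pics/ and viewed, about 8 in all and at most 12, crops included, and the job is handed in when it is done.

Besides the shell and the picture viewer there is one more tool, called after "Emit:" as name(argument=value, ...) on one line, values as JSON. apply_moves: Moves the arm, as the interface text tells. Its arguments: {"type":"object","properties":{"increments":{"type":"array"}},"required":["increments"]}

```bash
mkdir -p pics; python3 - <<'E'
from cell import *
import cv2
for n in ("scene","side"):
    im=get_image(n); cv2.imwrite(f"pics/{n}0.png",im[:,:,::-1])
    c=calibration(n); print(n,c)
s=read_state(); print(s)
E
```

```text
scene {'camera_matrix': array([[389.02455684,   0.        , 271.74525351],
       [  0.        , 389.02455684, 204.51432152],
       [  0.        ,   0.        ,   1.        ]]), 'origin': array([1017.06179022,  486.1168598 , 1343.51514268]), 'attitude': array([0.5675818 , 0.01445425, 2.39077008])}
side {'camera_matrix': array([[430.14125846,   0.        , 276.82095015],
       [  0.        , 430.14125846, 208.63640971],
       [  0.        ,   0.        ,   1.        ]]), 'origin': array([-329.5229346 , -527.72550794, 1140.72742237]), 'attitude': array([ 0.77484756, -0.0016282 , -1.06705994])}
{'clock': 0.1, 'qpos': array([-0.06581658,  0.62923953,  0.03845917,  1.51824815, -0.02697617,
        0.99630159, -0.02001473]), 'qd': array([-0.00138957, -0.00249257, -0.00114037, -0.00134583, -0.00090424,
        0.00079768, -0.00046075]), 'tau': array([ 3.65140630e-03, -5.64529252e+01,  1.23032581e+00, -1.93971133e+01,
        1.11524854e-02,  5.46943455e-03, -1.37002465e-05]), 'eef_pos': array([6.49451922e+02, 2.64902032e-02, 2.30496802e+02]), 'tool_rot': array([-3.13991493e+00,  4.41628824e-05,  1.57079996e+00]), 'force': array([-0.27292434, -0.05824759, -0.97499397]), 'torque': array([-0.02106029,  0.00574227, -0.03332299]), 'width': 85.62596047940899}
```

View pics/scene0.png

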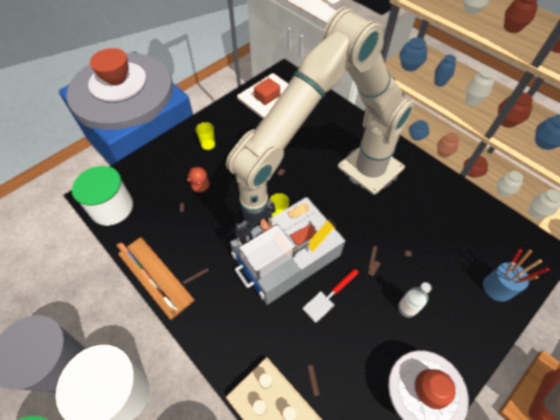

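View pics/side0.png

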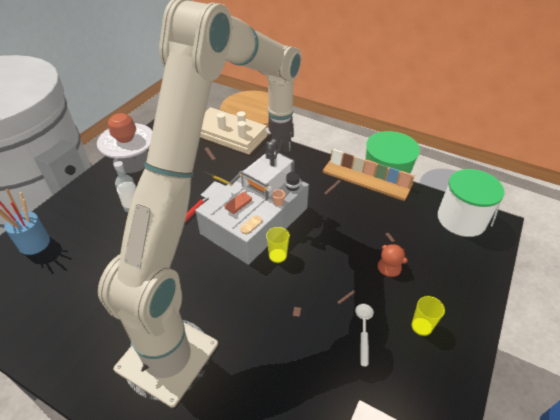

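The side view shows the bin at around (255,205) and the offcut near (238,202). In the scene view the bin is around (290,250). I'll enlarge both.

```bash
python3 - <<'E'
import cv2,numpy as np
a=cv2.imread("pics/scene0.png")[190:310,225:365]; b=cv2.imread("pics/side0.png")[145:265,180:320]
f=lambda i:cv2.resize(i,None,fx=5,fy=5,interpolation=cv2.INTER_CUBIC)
for n,i,o in(("cs",a,(225,190)),("cb",b,(180,145))):
    j=f(i)
    for k in range(0,140,20): cv2.putText(j,str(o[0]+k),(k*5,10),0,.4,(0,255,0),1); cv2.line(j,(k*5,0),(k*5,600),(0,120,0),1)
    for k in range(0,120,20): cv2.putText(j,str(o[1]+k),(0,k*5+10),0,.4,(0,255,0),1); cv2.line(j,(0,k*5),(700,k*5),(0,120,0),1)
    cv2.imwrite(f"pics/{n}.png",j)
E
```

```text
(no output)
```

View pics/cs.png

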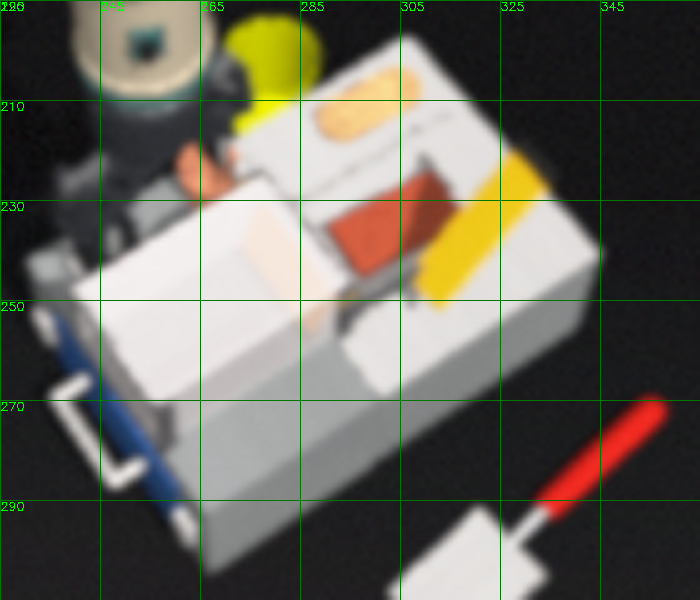

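View pics/cb.png

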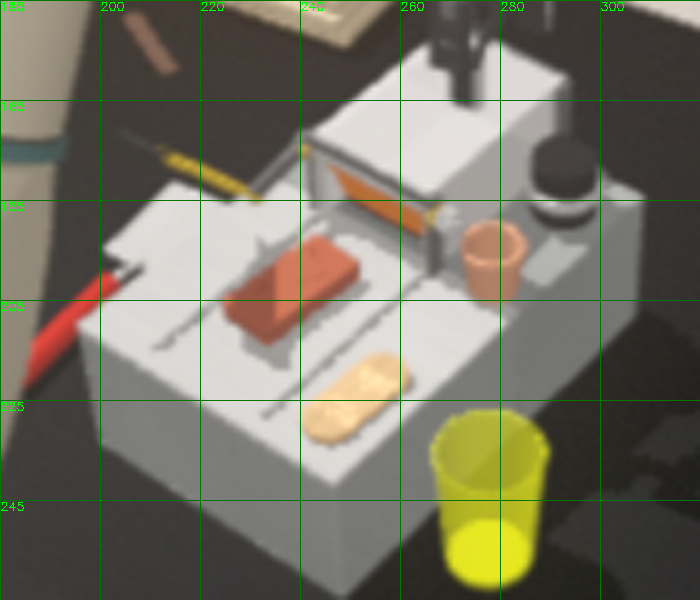

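```bash
cat > h.py <<'E'
import numpy as np, cv2
from scipy.spatial.transform import Rotation as R
from scipy.optimize import least_squares
def proj(P,c):
    p=(np.atleast_2d(P)-c['origin'])@R.from_euler('xyz',c['attitude']).as_matrix()
    p=p*[1,-1,-1]; K=c['camera_matrix']
    return p[:,:2]/p[:,2:]*K[0,0]+K[:2,2]
def projw(P,c):
    p=(np.atleast_2d(P)-c['origin'])@R.from_euler('xyz',c['attitude']).as_matrix()*[1,-1,-1]
    K=c['camera_matrix']; r=np.hypot(p[:,0],p[:,1]); t=np.arctan2(r,p[:,2])
    return p[:,:2]/np.maximum(r,1e-9)[:,None]*t[:,None]*K[0,0]+K[:2,2]
def tf(q,P):
    c,s=np.cos(q[2]),np.sin(q[2]); P=np.atleast_2d(np.array(P,float))
    return np.c_[q[0]+c*P[:,0]-s*P[:,1],q[1]+s*P[:,0]+c*P[:,1],P[:,2]]
E
python3 - <<'E'
from h import *; from cell import calibration
cs,cb=calibration("scene"),calibration("side")
S=np.array([((-185,-120,120),(405,37)),((-185,105,120),(603,255)),((150,105,0),(210,572)),((-6,-49,193),(262,178)),((-6,49,193),(350,285)),((150,-49,193),(75,290)),((150,49,193),(165,405))],dtype=object)
B=np.array([((-185,105,120),(78,322)),((-185,-120,120),(335,485)),((-185,-120,0),(343,598)),((150,-120,120),(645,197)),((-6,-49,193),(432,195)),((-6,49,193),(305,130)),((150,-49,193),(567,77))],dtype=object)
u=lambda M:(np.array(M[:,0].tolist(),float),np.array(M[:,1].tolist(),float)/5)
def fit(S,B,q0,loss='soft_l1'):
    Sp,Su=u(S);Bp,Bu=u(B);Su=Su+[225,190];Bu=Bu+[180,145]
    f=lambda q:np.r_[(proj(tf(q,Sp),cs)-Su).ravel(),(proj(tf(q,Bp),cb)-Bu).ravel()]
    best=min((least_squares(f,[q0[0],q0[1],y],loss=loss) for y in q0[2]),key=lambda r:r.cost)
    print(best.x,best.cost);print(f(best.x).reshape(-1,2).round(1).tolist());return best.x
q=fit(S,B,(600,0,np.arange(-3,3.1,.5)))
S=np.array([((-45,-22.5,138),(328,230)),((-45,22.5,138),(365,277)),((45,-22.5,138),(428,170))],dtype=object)
B=np.array([((-45,22.5,138),(225,297)),((45,22.5,138),(318,235)),((45,-22.5,138),(360,265)),((-45,-22.5,138),(272,325))],dtype=object)
S[:,0]=[(45,-22.5,138),(45,22.5,138),(-45,-22.5,138)]
o=fit(S,B,(500,0,[q[2]]))
c,s=np.cos(q[2]),np.sin(q[2]);d=o[:2]-q[:2];print("offcut in bin",c*d[0]+s*d[1],-s*d[0]+c*d[1],o[2]-q[2])
E
```

```text
[ 5.80179832e+02  5.82847933e+01 -1.49276694e-01] 9.516778976000662
[[0.1, -0.8], [-0.7, -0.8], [-0.2, 0.1], [0.6, -1.5], [0.1, -1.7], [-0.9, -0.2], [-2.6, -0.3], [-0.7, -0.2], [-0.2, -1.1], [-0.0, -0.2], [-0.8, -1.3], [-1.9, -0.9], [0.7, 0.2], [-0.9, -1.3]]
[505.73895943  77.96164062   6.12385991] 7.101437394552162
[[-0.9, -0.8], [-0.7, -0.6], [-0.2, -1.4], [-1.1, -0.3], [-1.6, -2.6], [0.0, -2.9], [-0.3, 0.2]]
offcut in bin -76.53940710249691 8.38695611816316 6.273136600249695
```

```bash
cat >> h.py <<'E'
Q=np.array([581,59,-0.149]); TRAY=120
def target(p=-8,r=6,half=1):
    B=R.from_euler('z',Q[2]); T=R.from_euler('z',[half*np.pi/2])[0]*R.from_euler('z',0)
    base=R.from_euler('xyz',[np.pi,0,0 if half>0 else np.pi])
    return B*R.from_euler('y',p,degrees=True)*R.from_euler('x',r,degrees=True)*base
E
python3 - <<'E'
from h import *; from cell import *
s=read_state(); Rc=R.from_euler('xyz',s['tool_rot']); c=calibration('wrist')
print("cam in tool",Rc.inv().apply(c['origin']-s['eef_pos']), (Rc.inv()*R.from_euler('xyz',c['attitude'])).as_matrix().round(2).tolist(),c['camera_matrix'][0])
print(s['eef_pos'])
for h in(1,-1):
    print(h,(target(half=h)*Rc.inv()).as_rotvec(degrees=True)/5, target(half=h).as_matrix().round(2).tolist())
for b in [(-140,40,0),(-50,40,0)]: print(tf(Q,b))
E
```

```text
cam in tool [  75.71579682   -0.64141979 -142.56940844] [[-0.0, 0.96, 0.29], [1.0, 0.0, 0.0], [-0.0, 0.29, -0.96]] [325.1922621    0.         278.75091132]
[6.49451922e+02 2.64902032e-02 2.30496802e+02]
1 [  2.19475699  -0.50148034 -19.57030842] [[0.98, -0.13, 0.15], [-0.15, -0.99, 0.08], [0.14, -0.1, -0.98]]
-1 [-0.45425149 -2.14248518 16.33287104] [[-0.98, 0.13, 0.15], [0.15, 0.99, 0.08], [-0.14, 0.1, -0.98]]
[[448.48916844 119.33970102   0.        ]]
[[537.49197039 105.97926521   0.        ]]
```

Emit:
apply_moves(increments=[{"tz": 0.05}, {"tz": 0.1, "tx": -0.02}, {"tx": -0.06, "ty": 0.03, "tz": 0.115, "rx": 0.4, "ry": -0.1, "rz": -3.5, "claw": 0.05}, {"tx": -0.1, "ty": 0.06, "tz": 0.115, "rx": 0.6, "ry": -0.15, "rz": -5.2, "claw": 0.05}, {"tx": -0.14, "ty": 0.09, "tz": 0.115, "rx": 0.8, "ry": -0.2, "rz": -6.9, "claw": 0.05}, {"tx": -0.17, "ty": 0.11, "tz": 0.115, "rx": 1.0, "ry": -0.25, "rz": -8.6, "claw": 0.05}, {"tx": -0.205, "ty": 0.12, "tz": 0.115, "rx": 2.2, "ry": -0.5, "rz": -19.57, "claw": 0.05}, {"tx": -0.205, "ty": 0.12, "tz": 0.115, "rx": 2.2, "ry": -0.5, "rz": -19.57, "claw": 0.05}, {"tx": -0.205, "ty": 0.12, "tz": 0.115, "rx": 2.2, "ry": -0.5, "rz": -19.57, "claw": 0.05}, {"tx": -0.205, "ty": 0.12, "tz": 0.115, "rx": 2.2, "ry": -0.5, "rz": -19.57, "claw": 0.05}, {"tx": -0.205, "ty": 0.12, "tz": 0.115, "rx": 2.2, "ry": -0.5, "rz": -19.57, "claw": 0.05}, {"tx": -0.205, "ty": 0.12, "tz": 0.115, "rx": 2.2, "ry": -0.5, "rz": -19.57, "claw": 0.05}])

```text
$.increments[0]: bad value
```

Emit:
apply_moves(increments=[{"tz": 0}, {"tz": 0}, {"tz": 0}])

```text
$.increments[0]: bad value
```

```bash
cat >> h.py <<'E'
def binxyz(P):
    d=np.array(P)-[Q[0],Q[1],0]; c,s=np.cos(Q[2]),np.sin(Q[2])
    return np.array([c*d[0]+s*d[1],-s*d[0]+c*d[1],d[2]-TRAY])
def look(name):
    """wrist picture with model overlay of bin/offcut/lever marks"""
    from cell import read_state,calibration,get_image
    s=read_state(); c=calibration('wrist'); im=get_image('wrist')[:,:,::-1].copy()
    j=cv2.resize(im,None,fx=1.4,fy=1.4,interpolation=cv2.INTER_CUBIC)
    for P,col in((((-185,105,120),(-185,-120,120),(0,46,120),(0,-46,120),(-6,-49,193),(-6,49,193)),(0,255,0)),(((-122,31,138),(-32,31,138),(-122,-14,138),(-32,-14,138)),(255,0,0)),(((-131,55,261),(-131,91,261),(-47,55,161),(-47,91,161)),(255,0,255))):
        for p in projw(tf(Q,P),c): cv2.drawMarker(j,tuple((p*1.4).astype(int)),col,0,10,1)
    cv2.imwrite(f'pics/{name}.png',j); cv2.imwrite(f'pics/{name}_raw.png',im)
    Rc=R.from_euler('xyz',s['tool_rot']); print(s['clock'],'bin',binxyz(s['eef_pos']).round(1),'w',s['width'],'F',s['force'].round(1))
    print('rot err /5deg',(target()*Rc.inv()).as_rotvec(degrees=True)/5)
E
python3 -c "from h import *; look('w1')"
```

```text
0.1 bin [ 76.4 -48.2 110.5] w 85.62596047940899 F [-0.3 -0.1 -1. ]
rot err /5deg [  2.19475699  -0.50148034 -19.57030842]
```

View pics/w1.png

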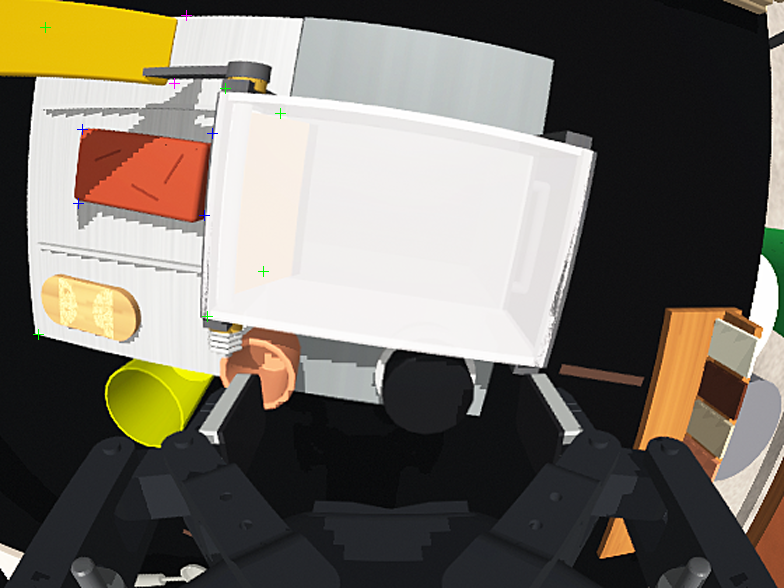

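The wrist view agrees with the fit to a few mm: offcut corners at (80,129), (212,143), (203,221) and (78,203), lever near end at (175,50). The move was refused because a row needs every key, so I'm resending it complete.

Emit:
apply_moves(increments=[{"tx": 0, "ty": 0, "tz": 0.05, "rx": 0, "ry": 0, "rz": 0, "claw": 0.085}, {"tx": -0.02, "ty": 0.01, "tz": 0.1, "rx": 0, "ry": 0, "rz": -1.7, "claw": 0.085}, {"tx": -0.05, "ty": 0.03, "tz": 0.115, "rx": 0.4, "ry": -0.1, "rz": -3.4, "claw": 0.05}, {"tx": -0.09, "ty": 0.05, "tz": 0.115, "rx": 0.6, "ry": -0.15, "rz": -5.1, "claw": 0.05}, {"tx": -0.13, "ty": 0.07, "tz": 0.115, "rx": 0.8, "ry": -0.2, "rz": -6.8, "claw": 0.05}, {"tx": -0.17, "ty": 0.1, "tz": 0.115, "rx": 1.0, "ry": -0.25, "rz": -8.5, "claw": 0.05}, {"tx": -0.205, "ty": 0.12, "tz": 0.115, "rx": 2.2, "ry": -0.5, "rz": -19.57, "claw": 0.05}, {"tx": -0.205, "ty": 0.12, "tz": 0.115, "rx": 2.2, "ry": -0.5, "rz": -19.57, "claw": 0.05}, {"tx": -0.205, "ty": 0.12, "tz": 0.115, "rx": 2.2, "ry": -0.5, "rz": -19.57, "claw": 0.05}, {"tx": -0.205, "ty": 0.12, "tz": 0.115, "rx": 2.2, "ry": -0.5, "rz": -19.57, "claw": 0.05}, {"tx": -0.205, "ty": 0.12, "tz": 0.115, "rx": 2.2, "ry": -0.5, "rz": -19.57, "claw": 0.05}, {"tx": -0.205, "ty": 0.12, "tz": 0.115, "rx": 2.2, "ry": -0.5, "rz": -19.57, "claw": 0.05}])

```text
clock: 1.35
eef_pos: [444.7, 119.9, 346.2]
tool_rot: [-3.046, -0.139, -0.082]
force: [0.3, 0.1, -0.2]
width: 50.3
```

```bash
python3 -c "from h import *; look('w2')"
```

```text
1.35 bin [-143.8   40.   226.2] w 50.28834877949795 F [ 0.3  0.1 -0.2]
rot err /5deg [ 0.09907584 -0.01827489 -0.75527118]
```

Emit:
apply_moves(increments=[{"tx": 0, "ty": 0, "tz": 0, "rx": 0.1, "ry": 0, "rz": -0.75, "claw": 0.05}, {"tx": 0, "ty": 0, "tz": 0, "rx": 0.1, "ry": 0, "rz": -0.75, "claw": 0.05}])

```text
clock: 1.6
eef_pos: [444.6, 120.1, 346.2]
tool_rot: [-3.038, -0.138, -0.14]
force: [-0.4, -0.0, 0.3]
width: 50.0
```

```bash
python3 -c "from h import *; look('w3')"
```

```text
1.6 bin [-143.9   40.2  226.2] w 50.025703528127394 F [-0.4 -0.   0.3]
rot err /5deg [ 0.01179115 -0.0201254  -0.10572218]
```

View pics/w3.png

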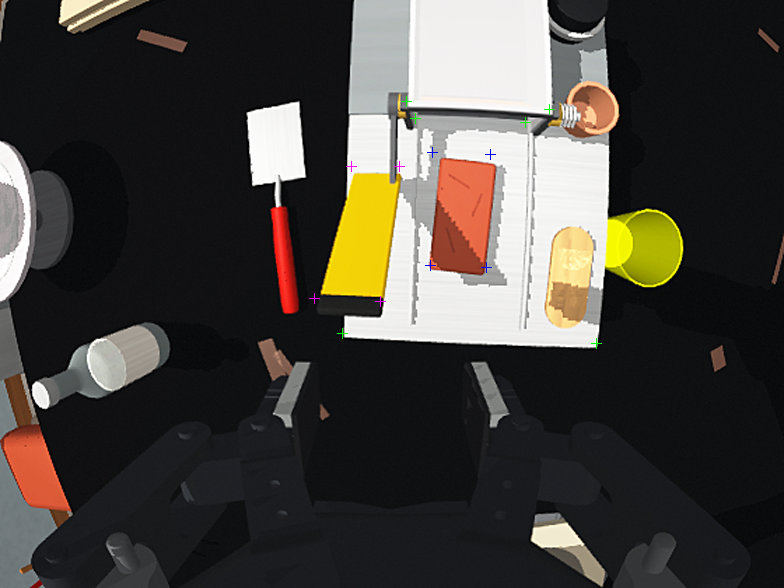

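The offcut's corners are at (440,158), (495,165), (485,275) and (432,267), the lever end at (322–384,297), and the fingertips at (302,362) and (480,362). The bin is about 2.5 mm nearer than the model, and both fingers line up with their targets. I'll press the lever down now.

Emit:
apply_moves(increments=[{"tx": 0, "ty": -0.004, "tz": -0.03, "rx": 0, "ry": 0, "rz": -0.1, "claw": 0.05}, {"tx": -0.001, "ty": -0.004, "tz": -0.06, "rx": 0, "ry": 0, "rz": -0.1, "claw": 0.05}, {"tx": -0.001, "ty": -0.004, "tz": -0.08, "rx": 0, "ry": 0, "rz": -0.1, "claw": 0.05}, {"tx": -0.001, "ty": -0.004, "tz": -0.1, "rx": 0, "ry": 0, "rz": -0.1, "claw": 0.05}, {"tx": -0.001, "ty": -0.004, "tz": -0.115, "rx": 0, "ry": 0, "rz": -0.1, "claw": 0.05}, {"tx": -0.001, "ty": -0.004, "tz": -0.13, "rx": 0, "ry": 0, "rz": -0.1, "claw": 0.05}, {"tx": -0.001, "ty": -0.004, "tz": -0.145, "rx": 0, "ry": 0, "rz": -0.1, "claw": 0.05}, {"tx": -0.001, "ty": -0.004, "tz": -0.16, "rx": 0, "ry": 0, "rz": -0.1, "claw": 0.05}, {"tx": -0.001, "ty": -0.004, "tz": -0.17, "rx": 0, "ry": 0, "rz": -0.1, "claw": 0.05}, {"tx": -0.001, "ty": -0.004, "tz": -0.18, "rx": 0, "ry": 0, "rz": -0.1, "claw": 0.05}, {"tx": -0.001, "ty": -0.004, "tz": -0.18, "rx": 0, "ry": 0, "rz": -0.1, "claw": 0.05}])

```text
clock: 2.75
eef_pos: [436.8, 116.7, 163.0]
tool_rot: [-3.041, -0.125, -0.143]
force: [0.1, -0.3, 1.7]
width: 50.1
```

```bash
sed -i 's/581,59/578.5,59/' h.py; python3 -c "from h import *; look('w4')"
```

```text
2.75 bin [-148.6   36.    43. ] w 50.12080117564373 F [ 0.1 -0.3  1.7]
rot err /5deg [ 0.02596595 -0.17404303 -0.0610645 ]
```

View pics/w4.png

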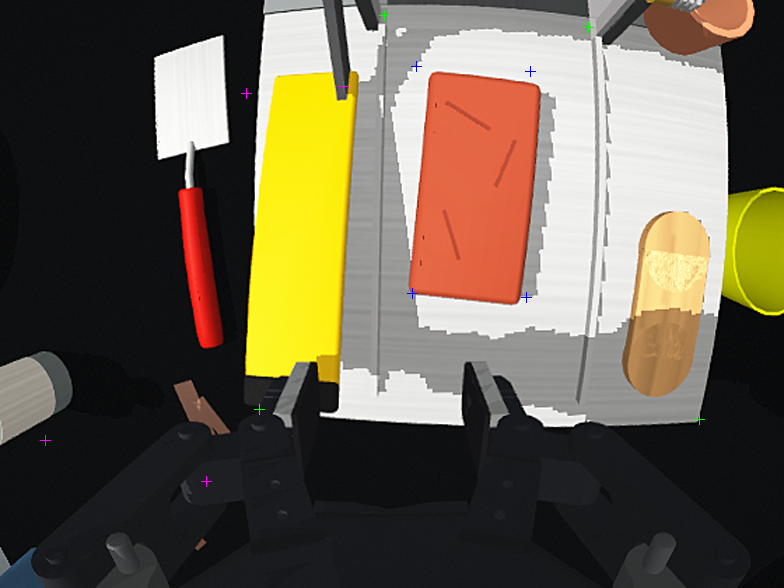

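The lever is nearly down, with the left tip on its end at (290,380). The offcut is clear at (415–540, 72–300) and the right tip sits behind it at (480,370). The arm is slightly short of reach and 5 mm back, so I'll go forward a little and keep descending.

Emit:
apply_moves(increments=[{"tx": 0.004, "ty": 0, "tz": -0.005, "rx": 0, "ry": 0, "rz": 0, "claw": 0.05}, {"tx": 0.004, "ty": 0, "tz": -0.012, "rx": 0, "ry": 0, "rz": 0, "claw": 0.05}, {"tx": 0.004, "ty": 0, "tz": -0.02, "rx": 0, "ry": 0, "rz": 0, "claw": 0.05}, {"tx": 0.004, "ty": 0, "tz": -0.026, "rx": 0, "ry": 0, "rz": 0, "claw": 0.05}, {"tx": 0.004, "ty": 0, "tz": -0.026, "rx": 0, "ry": 0, "rz": 0, "claw": 0.05}])

```text
clock: 3.3
eef_pos: [448.5, 115.7, 139.7]
tool_rot: [-3.038, -0.138, -0.152]
force: [1.9, 0.8, 2.9]
width: 50.4
```

```bash
python3 -c "
from h import *; look('w5'); from cell import read_state; s=read_state(); print(s['qpos'].round(3))"
```

```text
3.3 bin [-137.    36.8   19.7] w 50.40973987230734 F [1.9 0.8 2.9]
rot err /5deg [ 0.01005596 -0.01489623  0.03117454]
[-0.371  0.471  0.117  2.267 -0.371  0.254 -1.634]
```

Emit:
apply_moves(increments=[{"tx": -0.001, "ty": 0, "tz": -0.004, "rx": 0, "ry": 0, "rz": 0, "claw": 0.05}, {"tx": -0.001, "ty": 0, "tz": -0.008, "rx": 0, "ry": 0, "rz": 0, "claw": 0.05}, {"tx": -0.001, "ty": 0, "tz": -0.011, "rx": 0, "ry": 0, "rz": 0, "claw": 0.05}, {"tx": -0.001, "ty": 0, "tz": -0.011, "rx": 0, "ry": 0, "rz": 0, "claw": 0.05}])

```text
clock: 3.75
eef_pos: [446.9, 116.0, 129.1]
tool_rot: [-3.038, -0.138, -0.151]
force: [1.8, 0.0, 1.8]
width: 49.6
```

```bash
python3 -c "
from h import *; look('w6'); import cv2; cv2.imwrite('pics/s6.png',0) if 0 else None"
```

```text
3.75 bin [-138.6   36.8    9.1] w 49.56512022594826 F [1.8 0.  1.8]
rot err /5deg [ 0.01243618 -0.01723844  0.02810558]
```

View pics/w6.png

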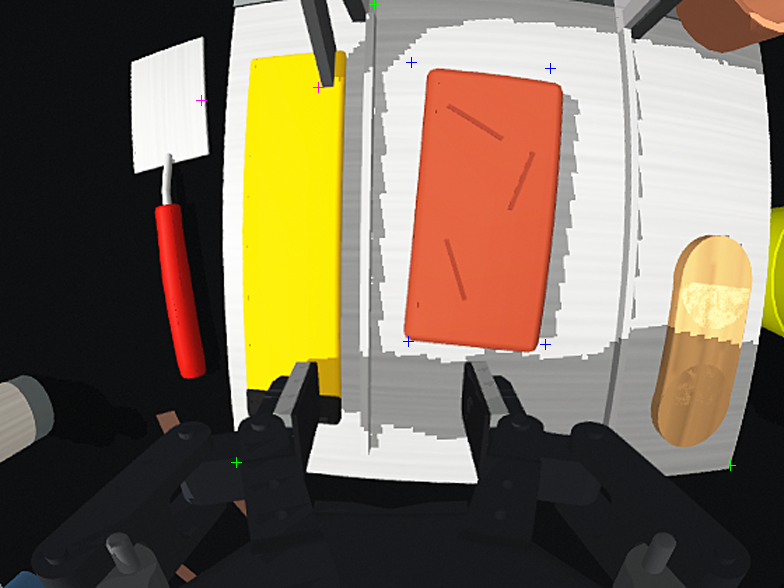

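The lever is nearly level. The right tip at (485,370) is just behind the offcut's rear edge (405–538, 345) and in line with its centre. I'll go down to the lever's stop.

Emit:
apply_moves(increments=[{"tx": 0, "ty": 0, "tz": -0.002, "rx": 0, "ry": 0, "rz": 0, "claw": 0.05}, {"tx": 0, "ty": 0, "tz": -0.004, "rx": 0, "ry": 0, "rz": 0, "claw": 0.05}, {"tx": 0, "ty": 0, "tz": -0.004, "rx": 0, "ry": 0, "rz": 0, "claw": 0.05}])

```text
clock: 4.1
eef_pos: [447.0, 116.1, 125.3]
tool_rot: [-3.038, -0.138, -0.151]
force: [1.3, -0.1, 2.9]
width: 50.0
```

```bash
python3 - <<'E'
from h import *; from cell import *
im=get_image('side')[:,:,::-1]; look('w7')
cv2.imwrite('pics/s7.png',cv2.resize(im[145:265,180:320],None,fx=5,fy=5,interpolation=cv2.INTER_CUBIC))
E
```

```text
4.15 bin [-138.5   36.9    5.4] w 49.8966690413269 F [2.2 0.1 2.7]
rot err /5deg [ 0.00743589 -0.01546961  0.02298661]
```

View pics/s7.png

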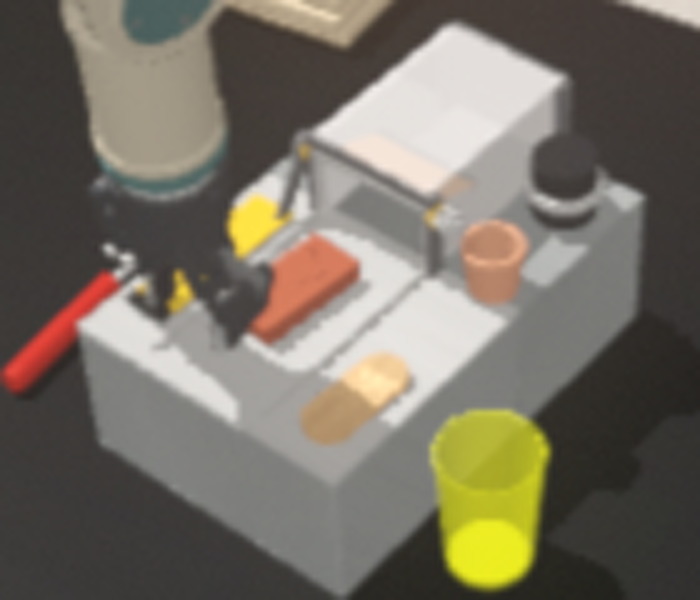

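The flap is wide open and swung up inside the hood, the offcut lies untouched at about (305,285), and the finger is behind it. I'll go 2 mm deeper, then start pushing slowly.

Emit:
apply_moves(increments=[{"tx": 0, "ty": 0, "tz": -0.002, "rx": 0, "ry": 0, "rz": 0, "claw": 0.05}, {"tx": 0, "ty": 0, "tz": -0.002, "rx": 0, "ry": 0, "rz": 0, "claw": 0.05}, {"tx": 0.003, "ty": 0, "tz": -0.002, "rx": 0, "ry": 0, "rz": 0, "claw": 0.05}, {"tx": 0.006, "ty": -0.001, "tz": -0.002, "rx": 0, "ry": 0, "rz": 0, "claw": 0.05}, {"tx": 0.01, "ty": -0.0015, "tz": -0.002, "rx": 0, "ry": 0, "rz": 0, "claw": 0.05}, {"tx": 0.014, "ty": -0.002, "tz": -0.002, "rx": 0, "ry": 0, "rz": 0, "claw": 0.05}, {"tx": 0.018, "ty": -0.0025, "tz": -0.002, "rx": 0, "ry": 0, "rz": 0, "claw": 0.05}, {"tx": 0.022, "ty": -0.003, "tz": -0.002, "rx": 0, "ry": 0, "rz": 0, "claw": 0.05}, {"tx": 0.026, "ty": -0.004, "tz": -0.002, "rx": 0, "ry": 0, "rz": 0, "claw": 0.05}, {"tx": 0.03, "ty": -0.0045, "tz": -0.002, "rx": 0, "ry": 0, "rz": 0, "claw": 0.05}])

```text
clock: 5.2
eef_pos: [449.1, 116.6, 121.7]
tool_rot: [-3.032, -0.087, -0.135]
force: [-61.7, -5.8, 85.6]
width: 49.3
```

```bash
python3 -c "
from h import *; look('w8')"
```

```text
5.2 bin [-136.5   37.7    1.7] w 49.30902393742717 F [-61.7  -5.8  85.6]
rot err /5deg [-0.14268485 -0.5914248  -0.16654222]
```

View pics/w8.png

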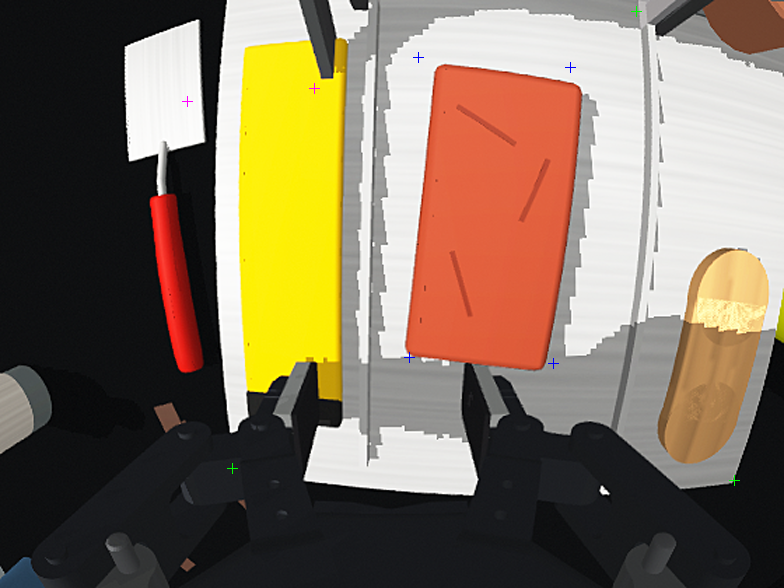

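It stalled: 62 N sideways and 86 N up, with the tips stuck by friction at the lever's stop or the tray. The offcut still isn't touched (rear edge at 365). I'll take the forward command back first, then ease up.

Emit:
apply_moves(increments=[{"tx": -0.012, "ty": 0.002, "tz": 0, "rx": 0, "ry": 0, "rz": 0, "claw": 0.05}, {"tx": -0.024, "ty": 0.0035, "tz": 0.0, "rx": 0, "ry": 0, "rz": 0, "claw": 0.05}, {"tx": -0.03, "ty": 0.0045, "tz": 0.0, "rx": 0, "ry": 0, "rz": 0, "claw": 0.05}, {"tx": -0.03, "ty": 0.0045, "tz": 0.001, "rx": 0, "ry": 0, "rz": 0, "claw": 0.05}, {"tx": -0.03, "ty": 0.0045, "tz": 0.001, "rx": 0, "ry": 0, "rz": 0, "claw": 0.05}])

```text
clock: 5.75
eef_pos: [446.7, 116.2, 124.8]
tool_rot: [-3.037, -0.138, -0.151]
force: [0.2, -0.2, 7.8]
width: 49.9
```

```bash
python3 -c "
from h import *; look('w9'); from cell import read_state; s=read_state(); print(s['torque'],s['eef_pos'])"
```

```text
5.75 bin [-138.8   37.     4.8] w 49.90709623344382 F [ 0.2 -0.2  7.8]
rot err /5deg [-0.00044468 -0.01648653  0.01875289]
[ 0.10171959  0.02026268 -0.01686411] [446.68666926 116.27221395 124.65844519]
```

Emit:
apply_moves(increments=[{"tx": 0, "ty": 0, "tz": 0.0025, "rx": 0, "ry": 0, "rz": 0, "claw": 0.05}, {"tx": 0, "ty": 0, "tz": 0.0025, "rx": 0, "ry": 0, "rz": 0, "claw": 0.05}, {"tx": 0.003, "ty": -0.0005, "tz": 0.0025, "rx": 0, "ry": 0, "rz": 0, "claw": 0.05}, {"tx": 0.006, "ty": -0.001, "tz": 0.0025, "rx": 0, "ry": 0, "rz": 0, "claw": 0.05}])

```text
clock: 6.2
eef_pos: [452.1, 115.2, 126.3]
tool_rot: [-3.038, -0.136, -0.15]
force: [-2.5, 0.6, 1.7]
width: 49.5
```

Emit:
apply_moves(increments=[{"tx": 0.004, "ty": -0.0005, "tz": 0.0, "rx": 0, "ry": 0, "rz": 0, "claw": 0.05}, {"tx": 0.008, "ty": -0.001, "tz": 0.0, "rx": 0, "ry": 0, "rz": 0, "claw": 0.05}, {"tx": 0.012, "ty": -0.0018, "tz": 0.0, "rx": 0, "ry": 0, "rz": 0, "claw": 0.05}, {"tx": 0.016, "ty": -0.0024, "tz": 0.0, "rx": 0, "ry": 0, "rz": 0, "claw": 0.05}])

```text
clock: 6.6
eef_pos: [469.3, 112.5, 126.7]
tool_rot: [-3.038, -0.138, -0.151]
force: [-1.2, 0.4, 1.2]
width: 50.1
```

```bash
python3 -c "
from h import *; look('w10')"
```

```text
6.6 bin [-116.    36.7    6.7] w 50.064758604509535 F [-1.2  0.4  1.2]
rot err /5deg [ 0.00846933 -0.01924083  0.02241971]
```

View pics/w10.png

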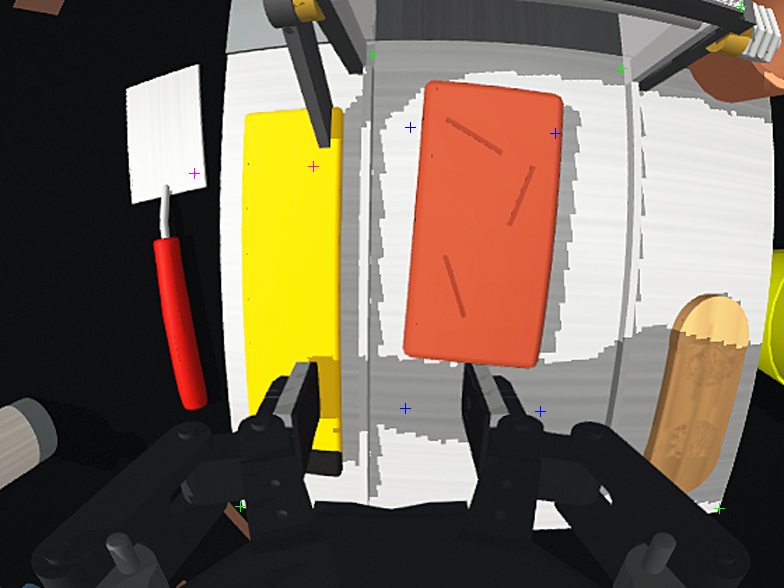

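The offcut has moved ahead about 15 mm and straight, with the finger at its rear (480,365), the lever level, and low forces. I'll keep pushing.

Emit:
apply_moves(increments=[{"tx": 0.005, "ty": -0.0007, "tz": 0.0, "rx": 0, "ry": 0, "rz": 0, "claw": 0.05}, {"tx": 0.01, "ty": -0.0015, "tz": 0.0, "rx": 0, "ry": 0, "rz": 0, "claw": 0.05}, {"tx": 0.015, "ty": -0.0022, "tz": 0.0, "rx": 0, "ry": 0, "rz": 0, "claw": 0.05}, {"tx": 0.02, "ty": -0.003, "tz": 0.0, "rx": 0, "ry": 0, "rz": 0, "claw": 0.05}, {"tx": 0.025, "ty": -0.0037, "tz": 0.0, "rx": 0, "ry": 0, "rz": 0, "claw": 0.05}, {"tx": 0.03, "ty": -0.0045, "tz": 0.0, "rx": 0, "ry": 0, "rz": 0, "claw": 0.05}, {"tx": 0.034, "ty": -0.005, "tz": 0.0, "rx": 0, "ry": 0, "rz": 0, "claw": 0.05}, {"tx": 0.038, "ty": -0.0057, "tz": 0.0, "rx": 0, "ry": 0, "rz": 0, "claw": 0.05}])

```text
clock: 7.45
eef_pos: [507.3, 106.9, 126.8]
tool_rot: [-3.038, -0.138, -0.151]
force: [-2.7, 0.0, 1.9]
width: 50.1
```

```bash
python3 -c "
from h import *; look('w11')"
```

```text
7.45 bin [-77.6  36.8   6.8] w 50.092393010591714 F [-2.7  0.   1.9]
rot err /5deg [ 0.00662228 -0.01771958  0.02124055]
```

View pics/w11.png

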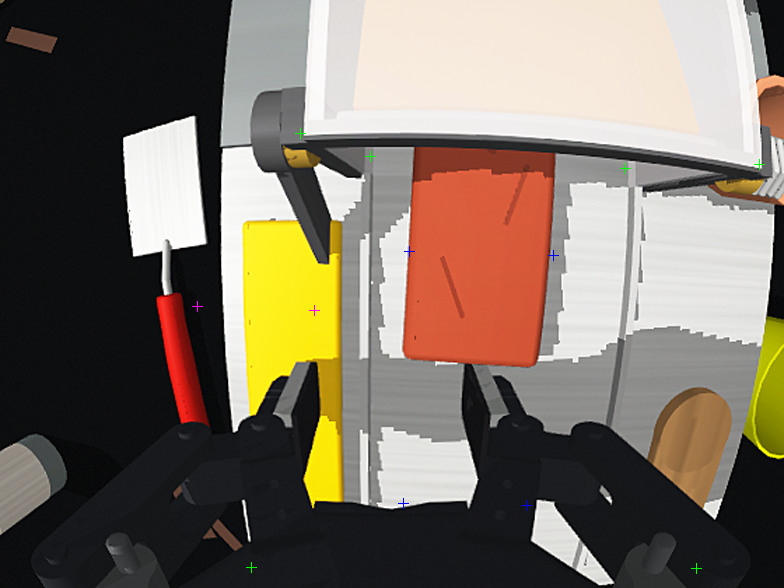

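The offcut is entering the mouth under the hood (front past row 150), straight and between the strips. I've used all 12 views, so the rest goes by pixel measurements. The lever's crank at (322,255) is close to the left finger's inner side, so I'll add a small +y shift.

Emit:
apply_moves(increments=[{"tx": 0.004, "ty": 0.0004, "tz": 0.0, "rx": 0, "ry": 0, "rz": 0, "claw": 0.05}, {"tx": 0.008, "ty": 0.0008, "tz": 0.0, "rx": 0, "ry": 0, "rz": 0, "claw": 0.05}, {"tx": 0.012, "ty": 0.001, "tz": 0.0, "rx": 0, "ry": 0, "rz": 0, "claw": 0.05}, {"tx": 0.016, "ty": 0.0008, "tz": 0.0, "rx": 0, "ry": 0, "rz": 0, "claw": 0.05}, {"tx": 0.02, "ty": 0.0003, "tz": 0.0, "rx": 0, "ry": 0, "rz": 0, "claw": 0.05}, {"tx": 0.024, "ty": -0.0005, "tz": 0.0, "rx": 0, "ry": 0, "rz": 0, "claw": 0.05}, {"tx": 0.027, "ty": -0.001, "tz": 0.0, "rx": 0, "ry": 0, "rz": 0, "claw": 0.05}])

```text
clock: 8.2
eef_pos: [534.5, 106.0, 126.9]
tool_rot: [-3.037, -0.139, -0.151]
force: [-3.0, 1.2, 3.9]
width: 50.0
```

```bash
cat >> h.py <<'E'
def red(name='wrist',win=(slice(60,275),slice(250,420))):
    """orange-red clay pixels in a window of the picture: count and bounding box"""
    from cell import get_image
    im=get_image(name); hsv=cv2.cvtColor(im,cv2.COLOR_RGB2HSV)
    m=((hsv[...,0]<9)|(hsv[...,0]>174))&(hsv[...,1]>140)&(hsv[...,2]>60); k=np.zeros_like(m); k[win]=m[win]
    y,x=np.nonzero(k); print(name,'red',len(y),(x.min(),x.max(),y.min(),y.max()) if len(y) else None)
E
python3 -c "
from h import *; look('w12'); red(); red('side',(slice(170,215),slice(222,300)))"
```

```text
8.2 bin [-50.5  40.    6.9] w 50.035745403842434 F [-3.   1.2  3.9]
rot err /5deg [ 0.00511642 -0.01319535  0.02180512]
wrist red 5305 (np.int64(288), np.int64(391), np.int64(203), np.int64(262))
side red 34 (np.int64(247), np.int64(256), np.int64(189), np.int64(196))
```

Emit:
apply_moves(increments=[{"tx": 0.002, "ty": -0.0003, "tz": 0.0, "rx": 0, "ry": 0, "rz": 0, "claw": 0.05}, {"tx": 0.004, "ty": -0.0006, "tz": 0.0, "rx": 0, "ry": 0, "rz": 0, "claw": 0.05}, {"tx": 0.006, "ty": -0.0009, "tz": 0.0, "rx": 0, "ry": 0, "rz": 0, "claw": 0.05}, {"tx": 0.006, "ty": -0.0009, "tz": 0.0, "rx": 0, "ry": 0, "rz": 0, "claw": 0.05}])

```text
clock: 8.75
eef_pos: [540.3, 105.0, 126.8]
tool_rot: [-3.038, -0.139, -0.151]
force: [-2.4, 1.1, 4.2]
width: 49.7
```

```bash
python3 -c "
from h import *; look('w13'); red(); red('side',(slice(170,215),slice(222,300)))"
```

```text
8.75 bin [-44.6  39.8   6.8] w 49.74337675922548 F [-2.4  1.1  4.2]
rot err /5deg [ 0.00807443 -0.01328174  0.02342086]
wrist red 3336 (np.int64(288), np.int64(388), np.int64(223), np.int64(262))
side red 27 (np.int64(249), np.int64(255), np.int64(189), np.int64(195))
```

Emit:
apply_moves(increments=[{"tx": 0.002, "ty": -0.0003, "tz": 0.0, "rx": 0, "ry": 0, "rz": 0, "claw": 0.05}, {"tx": 0.004, "ty": -0.0006, "tz": 0.0, "rx": 0, "ry": 0, "rz": 0, "claw": 0.05}, {"tx": 0.004, "ty": -0.0006, "tz": 0.0, "rx": 0, "ry": 0, "rz": 0, "claw": 0.05}, {"tx": 0.004, "ty": -0.0006, "tz": 0.0, "rx": 0, "ry": 0, "rz": 0, "claw": 0.05}])

```text
clock: 9.3
eef_pos: [544.4, 104.4, 126.9]
tool_rot: [-3.038, -0.139, -0.151]
force: [-2.7, 0.1, 3.9]
width: 50.1
```

```bash
python3 -c "
from h import *; look('w14'); red(); red('side',(slice(170,215),slice(222,300)))"
```

```text
9.3 bin [-40.5  39.8   6.9] w 50.11249609607143 F [-2.7  0.1  3.9]
rot err /5deg [ 0.00842002 -0.00838716  0.02417109]
wrist red 1686 (np.int64(288), np.int64(387), np.int64(238), np.int64(260))
side red 1 (np.int64(254), np.int64(254), np.int64(188), np.int64(188))
```

Emit:
apply_moves(increments=[{"tx": 0.002, "ty": -0.0003, "tz": 0.0, "rx": 0, "ry": 0, "rz": 0, "claw": 0.05}, {"tx": 0.004, "ty": -0.0006, "tz": 0.0, "rx": 0, "ry": 0, "rz": 0, "claw": 0.05}, {"tx": 0.004, "ty": -0.0006, "tz": 0.0, "rx": 0, "ry": 0, "rz": 0, "claw": 0.05}, {"tx": 0.004, "ty": -0.0006, "tz": 0.0, "rx": 0, "ry": 0, "rz": 0, "claw": 0.05}])

```text
clock: 9.85
eef_pos: [548.6, 103.7, 127.0]
tool_rot: [-3.038, -0.139, -0.151]
force: [-1.5, 1.3, 4.9]
width: 50.3
```

```bash
python3 -c "
from h import *; look('w15'); red(); red('side',(slice(170,215),slice(222,300)))"
```

```text
9.85 bin [-36.2  39.8   7. ] w 50.26295390008975 F [-1.5  1.3  4.9]
rot err /5deg [ 0.0082031  -0.00345997  0.02642144]
wrist red 0 None
side red 0 None
```

```bash
python3 -c "
import cv2
for n in('w14','w15'):
    im=cv2.imread(f'pics/{n}_raw.png'); print(n,[(r,im[r,350,::-1].tolist()) for r in range(224,276,3)])
from h import *
a=cv2.imread('pics/w15_raw.png')[100:250,240:420].astype(int); d=a[...,2]-a[...,0]; print('redness in hood',d.mean(),d.max())
"
```

```text
w14 [(224, [229, 227, 224]), (227, [237, 236, 235]), (230, [237, 235, 234]), (233, [237, 235, 234]), (236, [201, 199, 197]), (239, [90, 108, 114]), (242, [212, 86, 54]), (245, [210, 85, 53]), (248, [211, 86, 54]), (251, [212, 86, 54]), (254, [211, 86, 55]), (257, [197, 79, 49]), (260, [159, 75, 61]), (263, [138, 137, 137]), (266, [128, 127, 125]), (269, [116, 118, 115]), (272, [113, 115, 112]), (275, [113, 115, 112])]
w15 [(224, [240, 238, 237]), (227, [239, 237, 236]), (230, [238, 236, 235]), (233, [231, 229, 227]), (236, [228, 225, 223]), (239, [229, 227, 224]), (242, [232, 231, 230]), (245, [244, 242, 241]), (248, [121, 122, 122]), (251, [189, 185, 187]), (254, [102, 101, 104]), (257, [138, 139, 136]), (260, [138, 138, 137]), (263, [136, 136, 135]), (266, [122, 123, 121]), (269, [114, 117, 114]), (272, [113, 116, 113]), (275, [97, 99, 97])]
redness in hood 17.32862962962963 29
```

The tray behind the mouth is bare, so the offcut has dropped in. I'll slide the fingertip back along the lever, then lift and let the flap shut with it.

Emit:
apply_moves(increments=[{"tx": -0.008, "ty": 0.001, "tz": 0.001, "rx": 0, "ry": 0, "rz": 0, "claw": 0.05}, {"tx": -0.018, "ty": 0.0025, "tz": 0.001, "rx": 0, "ry": 0, "rz": 0, "claw": 0.05}, {"tx": -0.03, "ty": 0.0045, "tz": 0.001, "rx": 0, "ry": 0, "rz": 0, "claw": 0.05}, {"tx": -0.042, "ty": 0.006, "tz": 0.001, "rx": 0, "ry": 0, "rz": 0, "claw": 0.05}, {"tx": -0.054, "ty": 0.008, "tz": 0.001, "rx": 0, "ry": 0, "rz": 0, "claw": 0.05}, {"tx": -0.066, "ty": 0.01, "tz": 0.001, "rx": 0, "ry": 0, "rz": 0, "claw": 0.05}, {"tx": -0.078, "ty": 0.0115, "tz": 0.001, "rx": 0, "ry": 0, "rz": 0, "claw": 0.05}, {"tx": -0.088, "ty": 0.013, "tz": 0.001, "rx": 0, "ry": 0, "rz": 0, "claw": 0.05}, {"tx": -0.096, "ty": 0.0142, "tz": 0.001, "rx": 0, "ry": 0, "rz": 0, "claw": 0.05}, {"tx": -0.1, "ty": 0.015, "tz": 0.003, "rx": 0, "ry": 0, "rz": 0, "claw": 0.05}, {"tx": -0.1, "ty": 0.015, "tz": 0.008, "rx": 0, "ry": 0, "rz": 0, "claw": 0.05}])

```text
clock: 11.1
eef_pos: [445.7, 119.0, 134.2]
tool_rot: [-3.038, -0.134, -0.15]
force: [-0.7, 0.1, 1.1]
width: 49.9
```

Emit:
apply_moves(increments=[{"tx": 0, "ty": 0, "tz": 0.015, "rx": 0, "ry": 0, "rz": 0, "claw": 0.05}, {"tx": 0, "ty": 0, "tz": 0.03, "rx": 0, "ry": 0, "rz": 0, "claw": 0.05}, {"tx": 0, "ty": 0, "tz": 0.045, "rx": 0, "ry": 0, "rz": 0, "claw": 0.05}, {"tx": 0, "ty": 0, "tz": 0.06, "rx": 0, "ry": 0, "rz": 0, "claw": 0.05}, {"tx": 0, "ty": 0, "tz": 0.075, "rx": 0, "ry": 0, "rz": 0, "claw": 0.05}, {"tx": 0, "ty": 0, "tz": 0.09, "rx": 0, "ry": 0, "rz": 0, "claw": 0.05}, {"tx": 0, "ty": 0, "tz": 0.105, "rx": 0, "ry": 0, "rz": 0, "claw": 0.05}, {"tx": 0, "ty": 0, "tz": 0.12, "rx": 0, "ry": 0, "rz": 0, "claw": 0.05}, {"tx": 0, "ty": 0, "tz": 0.135, "rx": 0, "ry": 0, "rz": 0, "claw": 0.05}, {"tx": 0, "ty": 0, "tz": 0.16, "rx": 0, "ry": 0, "rz": 0, "claw": 0.05}, {"tx": 0, "ty": 0, "tz": 0.19, "rx": 0, "ry": 0, "rz": 0, "claw": 0.05}, {"tx": 0, "ty": 0, "tz": 0.22, "rx": 0, "ry": 0, "rz": 0, "claw": 0.05}])

```text
clock: 12.3
eef_pos: [446.6, 118.2, 355.2]
tool_rot: [-3.04, -0.135, -0.151]
force: [0.2, 1.1, 0.5]
width: 49.6
```

Emit:
apply_moves(increments=[{"tx": 0, "ty": 0, "tz": 0.02, "rx": 0, "ry": 0, "rz": 0, "claw": 0.05}, {"tx": 0, "ty": 0, "tz": 0.04, "rx": 0, "ry": 0, "rz": 0, "claw": 0.05}, {"tx": 0, "ty": 0, "tz": 0.04, "rx": 0, "ry": 0, "rz": 0, "claw": 0.05}, {"tx": 0, "ty": 0, "tz": 0.04, "rx": 0, "ry": 0, "rz": 0, "claw": 0.05}])

```text
clock: 12.7
eef_pos: [447.1, 118.8, 394.2]
tool_rot: [-3.038, -0.137, -0.15]
force: [-0.5, -0.9, 0.1]
width: 49.8
```

```bash
python3 - <<'E'
from h import *; from cell import *
look('w16')
def yel(im,win):
    h=cv2.cvtColor(im,cv2.COLOR_BGR2HSV)[win]; m=(abs(h[...,0].astype(int)-24)<4)&(h[...,1]>170)&(h[...,2]>120)
    y,x=np.nonzero(m); return len(y),(x.min(),x.max(),y.min(),y.max()) if len(y) else None
# lever in wrist, compared with the hover picture w3
a=cv2.imread('pics/w3_raw.png'); b=cv2.imread('pics/w16_raw.png'); W=(slice(100,260),slice(200,320))
print('lever before/after',yel(a,W),yel(b,W))
for n in('scene','side'):
    i0=cv2.imread(f'pics/{n}0.png'); i1=get_image(n)[:,:,::-1].copy(); cv2.imwrite(f'pics/{n}9.png',i1)
    d=(abs(i0.astype(int)-i1).max(2)>50).astype(np.uint8)
    k,_,st,_=cv2.connectedComponentsWithStats(d); print(n,[s.tolist() for s in st[1:] if s[4]>15])
red(); red('side',(slice(170,215),slice(222,300)))
E
```

```text
12.7 bin [-138.8   39.6  274.2] w 49.78627071663815 F [-0.5 -0.9  0.1]
rot err /5deg [ 0.01309855 -0.03568633  0.01606128]
lever before/after (3468, (np.int64(29), np.int64(86), np.int64(24), np.int64(112))) (2565, (np.int64(41), np.int64(87), np.int64(31), np.int64(107)))
scene [[356, 0, 82, 67, 2687], [407, 0, 19, 8, 105], [423, 0, 20, 22, 153], [329, 12, 38, 29, 384], [226, 30, 123, 184, 6756], [409, 30, 8, 9, 34], [342, 47, 36, 55, 708], [381, 54, 34, 59, 596], [402, 60, 23, 11, 161], [357, 62, 13, 6, 26], [370, 78, 10, 16, 94], [329, 90, 36, 65, 1589], [393, 95, 15, 21, 150], [369, 102, 8, 23, 110], [382, 104, 31, 39, 250], [379, 107, 11, 18, 112], [338, 152, 20, 28, 240], [323, 175, 3, 9, 21], [198, 181, 11, 10, 66], [335, 188, 5, 10, 37], [295, 202, 5, 4, 17], [264, 217, 7, 7, 33], [237, 221, 10, 8, 48], [289, 225, 29, 21, 342]]
side [[2, 0, 37, 18, 578], [39, 0, 7, 18, 72], [54, 0, 38, 52, 1607], [120, 0, 24, 56, 302], [167, 0, 14, 7, 53], [177, 0, 42, 52, 651], [133, 4, 32, 6, 46], [211, 9, 22, 46, 679], [192, 15, 10, 38, 109], [231, 16, 11, 6, 23], [225, 27, 76, 55, 1456], [159, 30, 4, 18, 36], [164, 30, 4, 20, 34], [169, 42, 20, 13, 174], [5, 54, 53, 46, 1304], [212, 57, 7, 14, 56], [64, 66, 163, 242, 10482], [268, 88, 26, 53, 943], [50, 96, 17, 33, 148], [109, 117, 5, 9, 33], [97, 130, 28, 27, 459], [268, 139, 7, 6, 22], [265, 150, 13, 17, 152], [126, 173, 7, 4, 17], [224, 192, 30, 22, 382], [84, 200, 55, 85, 1976], [105, 258, 12, 13, 43], [378, 259, 7, 10, 53], [112, 261, 7, 10, 31], [98, 275, 19, 43, 326], [117, 279, 31, 17, 129], [144, 278, 12, 19, 70], [150, 279, 24, 39, 600], [356, 304, 18, 60, 420], [351, 413, 4, 7, 18]]
wrist red 28 (np.int64(396), np.int64(416), np.int64(72), np.int64(103))
side red 0 None
```

```bash
python3 - <<'E'
import cv2,numpy as np
def box(f,w,cond):
    y0,y1,x0,x1=w; im=cv2.imread(f)[y0:y1,x0:x1]; h=cv2.cvtColor(im,cv2.COLOR_BGR2HSV); m=cond(h)
    y,x=np.nonzero(m); return len(y),np.percentile(x,[1,50,99])+x0,np.percentile(y,[1,50,99])+y0
bright=lambda h:(h[...,2]>85)&(h[...,1]<60)
redc=lambda h:((h[...,0]<10)|(h[...,0]>172))&(h[...,1]>120)&(h[...,2]>45)
yel=lambda h:(abs(h[...,0].astype(int)-30)<4)&(h[...,1]>150)&(h[...,2]>80)
gold=lambda h:(abs(h[...,0].astype(int)-23)<4)&(h[...,1]>150)&(h[...,2]>80)
for n,w,c in(("spoon",(298,368,345,385),bright),("head",(235,280,370,412),redc),("cupfar",(290,340,405,450),yel),("cupnear",(220,265,262,292),yel)):
    for f in("side0","side9"): print(n,f,*box(f"pics/{f}.png",w,c))
for n,w,c in(("lever",(215,255,300,340),gold),("knife handle",(265,295,325,360),redc)):
    for f in("scene0","scene9"): print(n,f,*box(f"pics/{f}.png",w,c))
for f in("side0","side9"):
    im=cv2.imread(f"pics/{f}.png"); print(f,'spoon rows mean',im[305:365,345:385].mean(),im[330,345:385].max(1).tolist())
E
```

```text
spoon side0 562 [356. 364. 372.] [304. 332. 365.]
spoon side9 619 [356.   364.   372.82] [303.18 329.   365.  ]
head side0 746 [378.   391.   405.55] [244. 260. 276.]
head side9 738 [378.   391.   405.63] [244. 260. 276.]
cupfar side0 971 [412. 427. 443.] [296.7 315.  334. ]
cupfar side9 969 [412. 427. 443.] [296.68 315.   334.  ]
cupnear side0 659 [268. 278. 288.] [228.   244.   261.42]
cupnear side9 660 [268. 278. 288.] [228. 244. 262.]
lever scene0 304 [309. 320. 333.] [221.03 235.   249.  ]
lever scene9 296 [309. 320. 333.] [221. 235. 249.]
knife handle scene0 273 [332. 345. 358.] [269. 280. 293.]
knife handle scene9 272 [332. 345. 358.] [269. 280. 293.]
side0 spoon rows mean 61.24055555555555 [40, 39, 39, 33, 28, 25, 25, 25, 24, 26, 26, 23, 25, 28, 27, 26, 26, 71, 165, 189, 142, 56, 29, 26, 26, 28, 27, 30, 28, 28, 28, 28, 29, 28, 28, 29, 30, 29, 31, 30]
side9 spoon rows mean 84.25111111111111 [32, 34, 35, 33, 35, 35, 35, 33, 34, 34, 35, 35, 35, 36, 34, 37, 44, 133, 249, 255, 203, 90, 47, 48, 49, 47, 47, 49, 49, 48, 49, 48, 49, 46, 48, 48, 46, 48, 48, 47]
```

The spoon difference was only the arm's shadow. Nothing has moved, and the lever is back in its shut position.

```bash
python3 -c "from cell import finish_job; print(finish_job())"
```

```text
the job is handed in; nothing more can be done
None
```

I pressed the yellow lever down with one fingertip, and with the other I pushed the offcut along the tray under the open flap until it dropped in. I then slid back along the lever, let the flap close following the finger up, lifted clear and handed the job in (about 13 s on the robot's clock).

**One stall on the way:** the first push stuck by friction, with the tips pressed against the lever's stop or the tray. The wrist read about 62 N sideways and 86 N up, below the 120 N limit at the end of that move; any peak in between was not seen. In the picture taken then, the pusher had not yet reached the offcut. I took the forward command back, raised the hand 2.5 mm and pushed again at under 6 N.

**Last checks:**
- **Offcut:** no clay-coloured pixels were left on the tray in either the side or the wrist picture. I did not see the offcut itself inside the bin, because the hood is not clear enough.
- **Flap:** the lever is at the same pixels as at the start, so the flap should be shut. I did not measure the flap angle directly.
- **Bystanders:** both cups, the head, the spoon and the knife are within about 3 pixels of where they were; the differences at the spoon and head were changes in shading. The rib, test cup and bottle were only covered by the general picture comparison, which showed no change at them that I noticed.
- **Robot:** the hand was about 130 mm above the lever's top and reading no significant force.

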